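Raise a sunk rubber stopper with the ejector lever and set it in the tray

ROBOT

A 6-joint arm with a two-finger parallel gripper is mounted at the origin on a cart in front of the work surface, level with it; the furniture and walls round the work are solid. World frame = base frame: x ahead of the robot, y to its left, z up, the work surface at z = 0. Lengths are in m, angles in rad, forces in N, time in s.
With the tool pointing down it reaches from about 0.35 to 0.975 m from the base axis. Payload 4.9 kg.
Tool frame: the origin (TCP) lies on the mounting face of the last link; the fingertips stand 173 mm ahead of it and the grasp point (between the pads) lies 155 mm ahead of it; x points along the fingers, y is the direction in which the jaws open and shut, and the axes are right-handed (so a half turn about x gives the same grasp; the last joint's range is limited). The gripper opens to 85 mm and grips with 20 to 120 N. Pads are 22 mm wide; open, the fingers measure 114 mm over their backs; the gripper's body (76 mm by 85 mm) begins 54 mm behind the grasp point. The pads swing forward as they close: fully open they stand 13 mm farther back than shut.
Start: joints at [-1.374, 0.053, 1.613, -0, 1.476, -0.119], TCP at [0.194, -0.594, 0.405] pointing down, gripper open.
Joint ranges: [-3.01, 3.01], [-1.01, 2.22], [0.06, 2.58], [-1.02, 4.17], [0.09, 2.62], [-3.14, 3.14]. Speed limits (rad/s): [2.57, 2.57, 3.14, 3.14, 3.14, 3.14].

INTERFACE

Orientations are given as a rotation vector (axis times angle).
In Python, from station import readout, get_image, camera_info, job gives the robot as it stands.
- The arm moves only by the shell command python3 -m pendant 'ROWS' [FORCE]. ROWS is text: rows parted by semicolons, each of 5 numbers parted by spaces: the opening, from 0 (shut) to 1 (fully open), then the shift along the tool's x, y, z in mm, then the turn about the tool's x in degrees. In form: claw dx dy dz spin; .... A call has 1 to 10 rows; each row is the pose to reach, as a shift and turn from the pose measured when the call began, along the tool's axes at that moment; what a row does not reach only later rows make up. A row lasts 1/10 s, in which the tool goes at most 50 mm and 8.59 degrees, less where a joint would pass 70% of its speed; a pose out of reach is approached as far as the arm can. A call with a gripper value outside its range is refused whole. The fingers move at their own pace and stop on an object; FORCE is the grip in N (left out, the last holds). Time passes only in rows, so rows that repeat a pose let the fingers close. It gives the time, the measured TCP pose, the force and the opening at its end, in the units of the state.
- readout.get_obs(): the state, without advancing time (a new reading comes with each control period).
- get_image(name): name is "scene" or "top" or "wrist"; returns the picture (480x640x3 uint8, red, green, blue); there is no depth.
- camera_info(name): a dict with "fx", "fy", "cx", "cy" (pixels), "position" and "orientation" of the camera in the world; the wrist camera has in their place "T_tool_cam" (4x4, takes a point from camera to tool coordinates, whose origin is the TCP and whose axes are the tool frame's). Camera axes: x right, y up, looking along -z (the intrinsics and any distortion apply to the point x, -y, -z); pixel columns grow to the right and rows downward; lengths in m; the calibration is good to about 2 mm. The wrist camera is an equidistant fisheye: a pixel r from the principal point sees the ray r / f radians off the axis. A picture is of the moment at which its call begins: read the wrist's pose just before it. camera_info takes no time and is no camera call.
- job.finish_job(): hands the job in, once; it reports no verdict.
The state is a dict: "t": time; "q": joint angles; "dq": joint speeds; "effort": joint torques, N m; "tool_pos": TCP position; "tool_rot": TCP orientation; "contact_force": force on the tool from outside, world axes, zero at the start; "wrist_torque": the same for the moment, N m; "opening": finger opening in m.
Only numpy, scipy, OpenCV 4.12 (cv2) and the standard library are available. Lean on these libraries where they do the work, as an engineer would, in place of code of your own. Each camera call takes 0.05 s, during which the arm holds its last target. There are 200 camera calls.

TASK

The rubber stopper sits sunk in the bore of the aluminium ejector block. Gently press the black thumb bar of the lever down until you feel it come up against the rubber stop, hold it against the stop for about a second, and let go: the other end of the lever has now pushed the stopper up. Then take the stopper and set it down upright in the middle of the shallow steel tray, without dropping it and without disturbing the things standing around.

Things in the scene. Friction and masses are not known exactly. Their poses are not given: they have to be found in the camera images.
- thumb_bar (a point): highest line, at mid-length, of the black round thumb bar (18 mm diameter, 50 mm long, along this frame's y) at the lever's free end; 73 mm above the bench at the start. Press it straight down here (its arc leans under 4 mm). About 2.5 N moves it and it stays where left; after 24 to 43 mm of travel, different each time, the rubber stop is met. Never over 14 N: it would bend
- lever: the steel rocker lever; origin on its pivot pin, 42 mm above the bench and 90 mm from the thumb bar, y along the pin, x away from the thumb bar. On the stop, the force on the bar rises about 4 N per mm of bar travel. Hold it there with 7 N or more on the bar (9 to 11 N is good); watch that the force does not sag
- stop_post: foot plate (22 mm disc) of the adjustable stop under the lever, between pivot and thumb bar; it carries a screw with a black rubber buffer, 18 mm diameter, whose top is 12 to 26 mm above the bench (setting not measured); origin at the plate's underside, 3 mm above the bench
- ejector: fixed aluminium ejector; origin on the bench under the bore's centre, z up, x from thumb bar to bore (bar 142 mm from the bore along -x). Block 70 x 76 mm (x, y), flat top 70 mm above the bench, bore 40 mm diameter; pivot cheeks 51 mm high. A white plunger in the bore lifts the stopper 0.57 mm per mm of bar travel, so that it ends 12 to 24 mm out of the block
- stopper_mid (a point): centre (half-way up) of the cream rubber stopper, a blunt cone 28 mm tall, 35 mm across its wide top and narrower below, about 30 g; its z axis is its own axis, pointing to the wide end. At the start its top is 1 mm below the block's top; take it across its wide end, above the block
- stopper: the same stopper, origin at the centre of its narrow underside
- tray: shallow open steel tray, 90 x 120 mm (x, y), 14 mm high, walls and floor 2 mm thick; loose, 300 g; origin at the centre of its underside. Behind and to the left of it the vacuum pump's hose reaches forward about 0.2 to 0.3 m above the bench: carry the stopper over on the robot's side of it
- timer: bystander: flat timer 66 x 62 x 14 mm, origin at the centre of its underside
- beaker: bystander: small clear beaker, 72 mm high, 54 mm wide, origin at the centre of its underside
- petri_dish: bystander: clear petri dish, 92 mm diameter, 15 mm high, origin at the centre of its underside
- strip_box: bystander: the flat box 38 x 82 x 20 mm that lies nearest the robot, origin at the centre of its underside
Mind the look-alikes: they are no part of the job. Leave any brown look-alike of the tray alone. What is shaped like the stopper but purple is not meant.

How it is judged:
On the way:
1. the lever is pressed against the rubber stop (over 6 N on the stop, about 6.5 N on the bar) for half a second, with the stopper upright on the plunger (contact force between lever and stop_post above 6 N and contact force between the fingers and stopper below 0.1 N and horizontal distance between stopper and ejector below 0.015 m and angle between stopper's own z axis and vertical below 0.2 rad), for 0.5 s.
At the end, for the whole second after the job is handed in: the stopper stands upright (within 0.15 rad, wide end up) and at rest on the floor of the steel tray, within 25 mm of its middle; the tray stands flat and has moved less than 40 mm (horizontal distance between stopper_mid and tray below 0.025 m and z of stopper in the frame of tray below 0.008 m and angle between stopper's own z axis and vertical below 0.15 rad and angle between tray's own z axis and vertical below 0.1 rad and distance of tray from where it was at the start of the episode below 0.04 m and linear speed of stopper below 0.02 m/s); the robot touches nothing.
It fails at once if more than 14 N on the lever (contact force between any of the fingers, the arm and lever above 14 N).
It fails at once if the stopper is dropped or flung (over 0.6 m/s out of the fingers) (linear speed of stopper above 0.6 m/s and contact force between the fingers and stopper below 0.05 N).
It fails at once if a bystander is moved by more than 30 mm (distance of any of timer, beaker, petri_dish, strip_box from where it was at the start of the episode above 0.03 m).
It also fails if it takes over 69 s, if anything falls off the work surface, if the arm or the gripper's body presses on something with over 40 N, if the wrist force passes 120 N, or if a joint passes its speed limit or range.

## Working session

There is one attempt and no reset: what is moved stays moved. The work goes in short steps, Python scripts to look and compute and a shell command to move; the robot and the scene stay as the last step left them, time stands still between calls to the robot, and variables do not carry over. Pictures are saved under pics/ and viewed, and the job is handed in when it is done.

```bash
mkdir -p pics; ls
python3 - <<'E'
from station import readout,get_image,camera_info
import cv2
o=readout.get_obs(); print(o)
for n in("scene","top","wrist"):
    im=get_image(n); cv2.imwrite(f"pics/{n}0.png",im[:,:,::-1]); print(n,camera_info(n))
E
```

```text
pics
{'t': 0.0, 'q': array([-1.37400456e+00,  5.33511989e-02,  1.61428238e+00,  1.55608246e-05,
        1.47600015e+00, -1.18999629e-01]), 'dq': array([ 0.00013627, -0.00032409, -0.00203   , -0.00064984, -0.00016553,
       -0.0012662 ]), 'effort': array([-1.60863412e-03, -3.93684340e+01, -3.70178175e+01, -3.13030005e-04,
        6.93973299e-03,  1.48626276e-05]), 'tool_pos': array([ 0.19405524, -0.59383045,  0.40347311]), 'tool_rot': array([ 2.05170516,  0.32880303, -2.05183791]), 'contact_force': array([0.03208608, 0.15150579, 0.83581211]), 'wrist_torque': array([-0.02761113,  0.01670319, -0.06432146]), 'opening': 0.08529989391699604}
scene {'fx': 584.5771974038167, 'fy': 584.5771974038167, 'cx': 327.46907169863266, 'cy': 226.5988076671946, 'position': array([-0.03438011,  0.84555278,  0.94204936]), 'orientation': array([ 0.37754006, -0.97979178, -2.29388963])}
top {'fx': 455.0113728158774, 'fy': 455.0113728158774, 'cx': 317.91544553137436, 'cy': 239.67034880840365, 'position': array([0.40867785, 0.17969589, 0.95632998]), 'orientation': array([ 0.08628172, -0.15532218, -1.54566207])}
wrist {'fx': 371.64829954431775, 'fy': 371.64829954431775, 'cx': 318.75381986813625, 'cy': 239.7012371220162, 'T_tool_cam': array([[-3.21971721e-05,  3.12637845e-01, -9.49872400e-01,
         3.00554793e-02],
       [ 9.99999741e-01, -6.73388064e-04, -2.55533014e-04,
        -1.68523857e-03],
       [-7.19522028e-04, -9.49872162e-01, -3.12637742e-01,
        -8.05016604e-02],
       [ 0.00000000e+00,  0.00000000e+00,  0.00000000e+00,
         1.00000000e+00]])}
```

View pics/scene0.png

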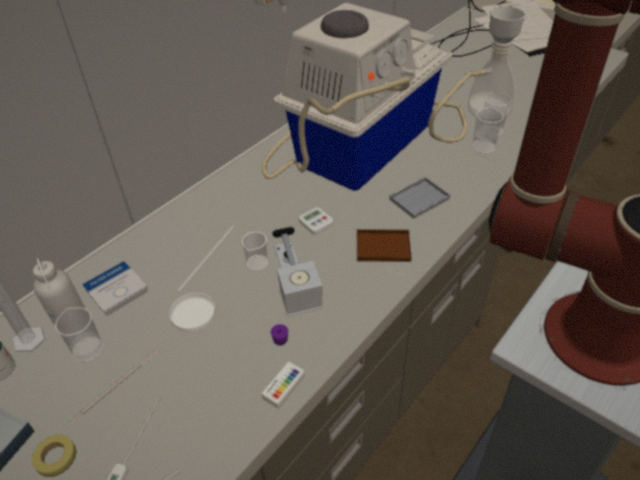

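View pics/top0.png

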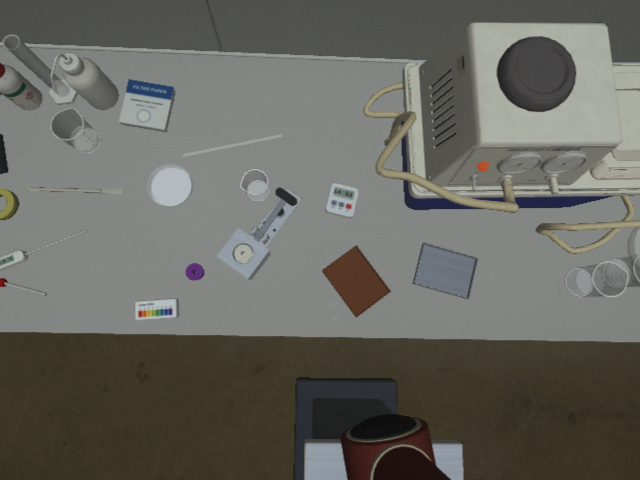

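View pics/wrist0.png

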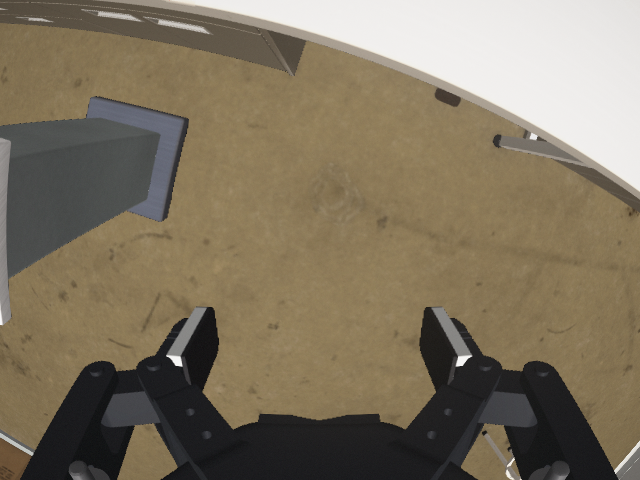

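The top view shows the thumb bar near (287,197), the block and stopper near (243,253), the steel tray near (445,270) with the brown look-alike at (356,281), the beaker at (255,184) and the timer at (342,200). I'll write helpers and zoom in.

```bash
cat > h.py <<'E'
import numpy as np, cv2
from scipy.spatial.transform import Rotation as R
from station import readout,get_image,camera_info
def ray(n,u,v,obs=None):
    c=camera_info(n)
    if n=="wrist":
        T=c["T_tool_cam"]; Rt=R.from_rotvec(obs["tool_rot"]).as_matrix()
        a=np.array([u-c["cx"],v-c["cy"]]); r=np.hypot(*a); th=r/c["fx"]
        d=np.array([*(np.sin(th)*a/max(r,1e-9)*[1,-1]),-np.cos(th)])
        return obs["tool_pos"]+Rt@T[:3,3],Rt@T[:3,:3]@d
    d=np.array([(u-c["cx"])/c["fx"],-(v-c["cy"])/c["fy"],-1])
    return c["position"],R.from_rotvec(c["orientation"]).as_matrix()@d
def at(n,u,v,z,obs=None):
    p,d=ray(n,u,v,obs); return p+d*(z-p[2])/d[2]
def proj(n,P,obs=None):
    c=camera_info(n)
    if n=="wrist":
        Rt=R.from_rotvec(obs["tool_rot"]).as_matrix();T=c["T_tool_cam"]
        p=T[:3,:3].T@(Rt.T@(np.array(P)-obs["tool_pos"])-T[:3,3])
        q=np.array([p[0],-p[1]]);r=np.hypot(*q);th=np.arctan2(r,-p[2])
        return np.array([c["cx"],c["cy"]])+c["fx"]*th*q/r
    p=R.from_rotvec(c["orientation"]).as_matrix().T@(np.array(P)-c["position"])
    return np.array([c["cx"]+c["fx"]*p[0]/-p[2],c["cy"]-c["fy"]*p[1]/-p[2]])
def goal(P,dirs=None,obs=None):
    "shift in tool mm to bring grasp point to world P (tool keeps orientation)"
    o=obs or readout.get_obs();Rt=R.from_rotvec(o["tool_rot"]).as_matrix()
    g=o["tool_pos"]+Rt@[.155,0,0]
    return Rt.T@(np.array(P)-g)*1000
E
python3 - <<'E'
from h import *
o=readout.get_obs();print(R.from_rotvec(o["tool_rot"]).as_matrix().round(3))
for n,P in dict(bar=(287,197,.073),bore=(243,253,.069),tray=(445.5,270.5,.01),beak=(255,184,.03),timer=(342,200,.014)).items(): print(n,at("top",*P).round(4))
for n,P in dict(bar=(283,231,.073),bore=(299,278,.069),tray=(419,198,.01)).items(): print(n,at("scene",*P).round(4))
a=cv2.imread("pics/top0.png");cv2.imwrite("pics/topz.png",cv2.resize(a[150:300,200:400],None,fx=4,fy=4,interpolation=3))
cv2.imwrite("pics/topt.png",cv2.resize(a[225:325,300:500],None,fx=4,fy=4,interpolation=3))
a=cv2.imread("pics/scene0.png");cv2.imwrite("pics/scz.png",cv2.resize(a[170:320,230:430],None,fx=4,fy=4,interpolation=3))
E
```

```text
[[-0.     0.311 -0.951]
 [ 0.002 -0.951 -0.311]
 [-1.    -0.002 -0.   ]]
bar [0.6309 0.205  0.073 ]
bore [0.5172 0.2876 0.069 ]
tray [ 0.4973 -0.1316  0.01  ]
beak [0.6676 0.2737 0.03  ]
timer [0.6426 0.0895 0.014 ]
bar [0.631  0.2131 0.073 ]
bore [0.517  0.2909 0.069 ]
tray [ 0.4957 -0.1237  0.01  ]
```

View pics/topz.png

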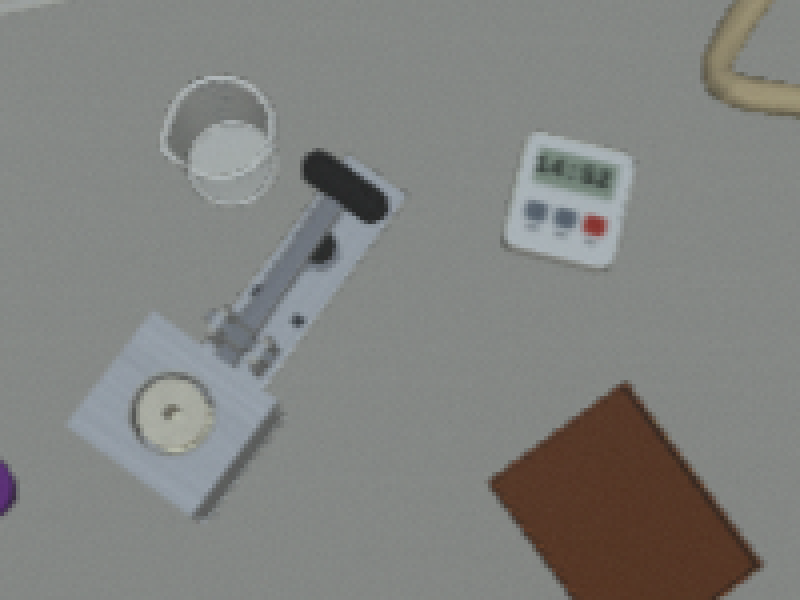

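View pics/topt.png

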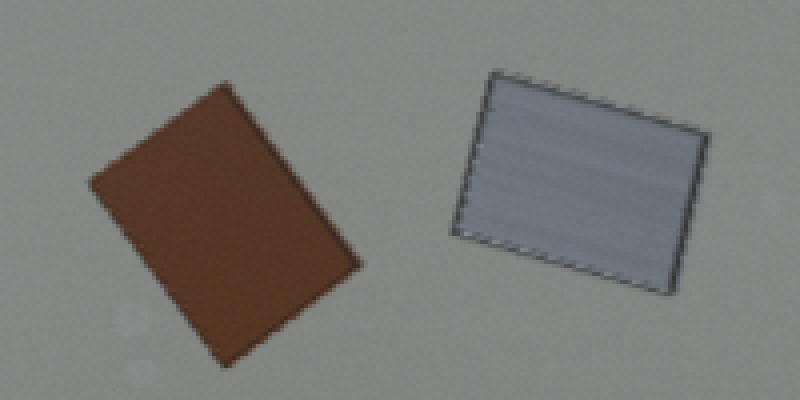

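View pics/scz.png

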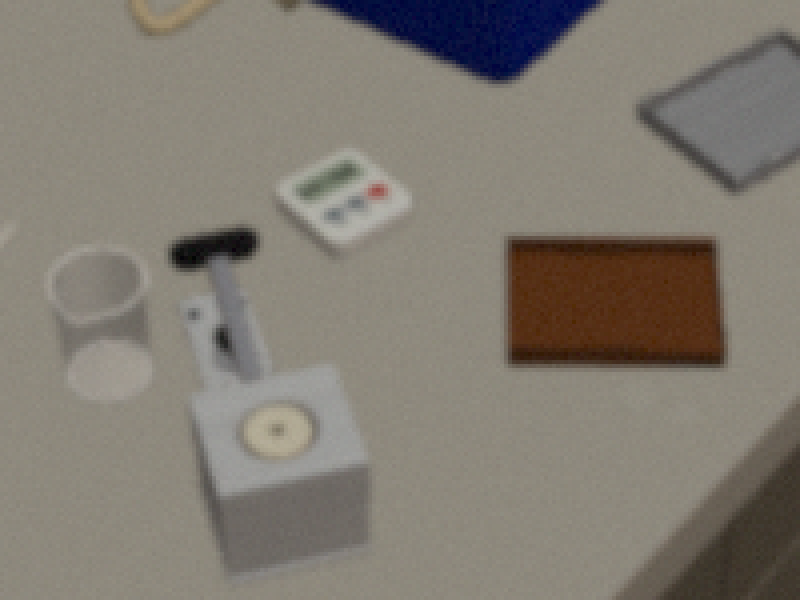

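```bash
python3 - <<'E'
from h import *
for u,v in ((380,170),(430,192),(515,208),(540,230),(580,250)): print(at("top",u,v,.25).round(3))
E
python3 -m pendant '1 0 -466 -422 0;1 0 -466 -422 0;1 0 -466 -422 0;1 0 -466 -422 0;1 0 -466 -422 0;1 0 -466 -422 0;1 0 -466 -422 0;1 0 -466 -422 0;1 0 -466 -422 0;1 0 -466 -422 0'
```

```text
[0.636 0.051 0.25 ]
[ 0.601 -0.031  0.25 ]
[ 0.579 -0.17   0.25 ]
[ 0.544 -0.209  0.25 ]
[ 0.513 -0.273  0.25 ]
t: 1.15
tool_pos: [0.3981, -0.1355, 0.4045]
tool_rot: [2.052, 0.327, -2.051]
contact_force: [1.4, -0.6, -0.0]
opening: 0.0854
```

```bash
python3 -m pendant '0 0 -300 -258 -36;0 0 -300 -258 -36;0 0 -300 -258 -36;0 0 -300 -258 -36;0 0 -300 -258 -36;0 0 -300 -258 -36;0 0 -300 -258 -36;0 0 -300 -258 -36;0 0 -300 -258 -36;0 0 -300 -258 -36' 20
python3 - <<'E'
from h import *
o=readout.get_obs();print(R.from_rotvec(o["tool_rot"]).as_matrix().round(3),o["contact_force"])
a=get_image("wrist");cv2.imwrite("pics/w1.png",a[:,:,::-1])
for P in ((.631,.206,.073),(.517,.288,.069)):print(proj("wrist",P,o))
E
```

```text
t: 2.15
tool_pos: [0.5503, 0.2307, 0.4041]
tool_rot: [1.652, 0.846, -1.654]
contact_force: [-0.3, 0.3, -0.0]
opening: 0.0003
[[-0.001  0.811 -0.585]
 [ 0.    -0.585 -0.811]
 [-1.    -0.001  0.001]] [-0.30207228  0.33045353 -0.01902017]
[415.91066484 188.81834539]
[248.69816505 187.52639783]
```

View pics/w1.png

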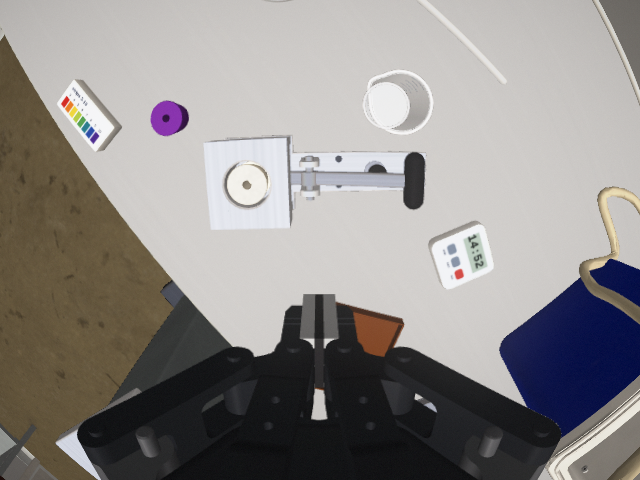

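Wrist view: bar centre at about (414,181), stopper top centre at (247,185). Both lie within a few pixels of the prediction.

Run:
```python
from h import *
o=readout.get_obs()
b=at("wrist",414,181,.071,o);s=at("wrist",247,185,.069,o);print(b,s,np.linalg.norm((b-s)[:2]))
print("top",at("top",286,196.3,.071),at("top",243.3,253.1,.069))
# triangulate top+wrist
def tri(A,B):
    M=[];y=[]
    for p,d in(A,B):
        d=d/np.linalg.norm(d);Q=np.eye(3)-np.outer(d,d);M.append(Q);y.append(Q@p)
    return np.linalg.lstsq(np.vstack(M),np.hstack(y),rcond=None)[0]
print(tri(ray("wrist",414,181,o),ray("top",286,196.3)),tri(ray("wrist",247,185,o),ray("top",243.3,253.1)))
g=np.array([.632,.2085,.073+.018+.02]);print(goal(g))
```

```text
[0.63351589 0.21085866 0.071     ] [0.51721935 0.28970189 0.069     ] 0.14050316675644575
top [0.63278161 0.20707396 0.071     ] [0.51701038 0.28698893 0.069     ]
[0.63521407 0.20756168 0.0599245 ] [0.5169357  0.28849097 0.06617842]
[138.32045792  79.02992208 -30.84452802]
```

```bash
python3 -m pendant '0 50 80 -31 0;0 90 80 -31 0;0 130 80 -31 0;0 140 80 -31 0;0 140 80 -31 0;0 140 80 -31 0'
python3 - <<'E'
from h import *
o=readout.get_obs();print(o["tool_pos"],o["contact_force"])
a=get_image("wrist");cv2.imwrite("pics/w2.png",a[:,:,::-1])
a=get_image("scene");cv2.imwrite("pics/s2.png",cv2.resize(a[170:320,230:430],None,fx=4,fy=4,interpolation=3)[:,:,::-1])
E
```

```text
t: 2.8
tool_pos: [0.6329, 0.2069, 0.265]
tool_rot: [1.655, 0.844, -1.656]
contact_force: [-0.4, -0.3, -0.8]
opening: -0.0001
[0.63291847 0.20690131 0.2650402 ] [-0.44216367 -0.32827896 -0.84365898]
```

View pics/w2.png

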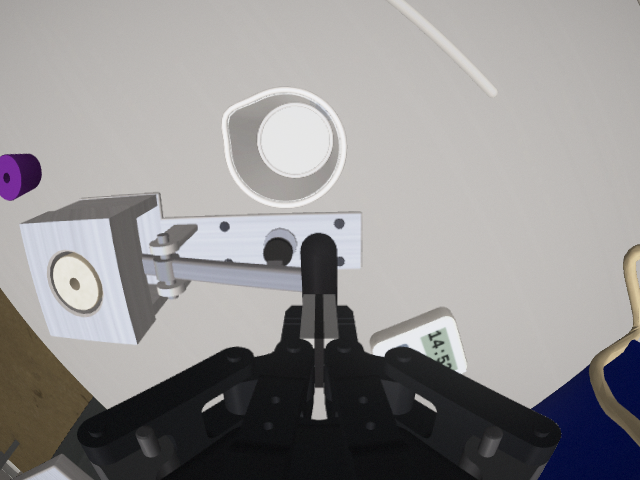

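View pics/s2.png

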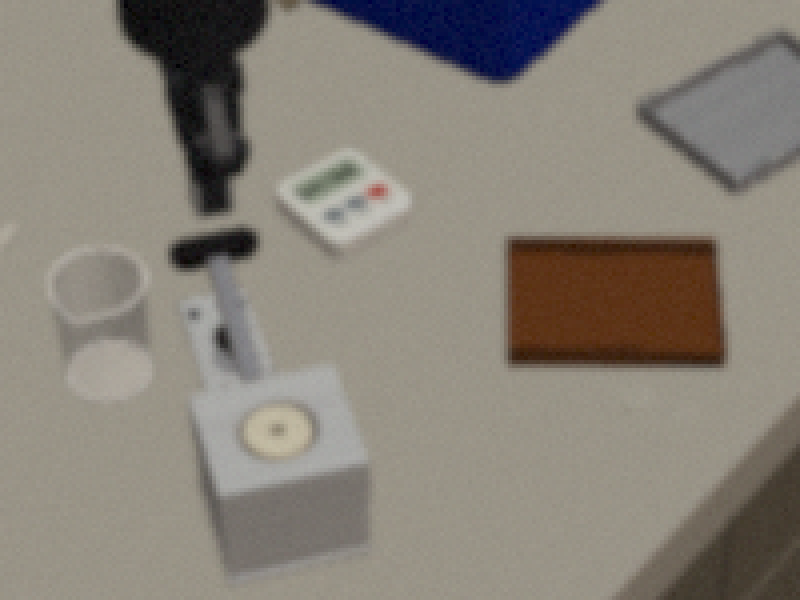

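```bash
python3 -m pendant '0 5 0 0 0;0 10 0 0 0;0 15 0 0 0;0 17 0 0 0;0 17 0 0 0'; python3 -m pendant '0 2 0 0 0;0 4 0 0 0;0 6 0 0 0;0 8 0 0 0;0 8 0 0 0'
```

```text
t: 3.4
tool_pos: [0.6334, 0.2078, 0.2498]
tool_rot: [1.657, 0.844, -1.652]
contact_force: [-0.5, 0.6, 0.1]
opening: -0.0001
t: 3.9
tool_pos: [0.6338, 0.2076, 0.2422]
tool_rot: [1.658, 0.843, -1.65]
contact_force: [1.2, -1.4, 3.3]
opening: 0.0001
```

```bash
python3 -m pendant '0 2 0 0 0;0 4 0 0 0;0 6 0 0 0;0 8 0 0 0;0 10 0 0 0;0 12 0 0 0;0 14 0 0 0;0 16 0 0 0;0 16 0 0 0'; python3 -m pendant '0 1 0 0 0;0 2 0 0 0;0 2 0 0 0';python3 -c "
from h import *
o=readout.get_obs();print(o['tool_pos'],o['contact_force'])"
```

```text
t: 4.8
tool_pos: [0.6336, 0.2077, 0.2256]
tool_rot: [1.657, 0.844, -1.652]
contact_force: [0.5, -0.7, 1.1]
opening: -0.0
t: 5.1
tool_pos: [0.6334, 0.2077, 0.2233]
tool_rot: [1.657, 0.844, -1.652]
contact_force: [1.8, -0.2, 1.1]
opening: -0.0001
[0.63344986 0.2077417  0.2232664 ] [ 1.79780037 -0.20748451  1.11604621]
```

```bash
cat > ok.py <<'E'
from h import *
o=readout.get_obs(); f=o["contact_force"][2]; print(o["tool_pos"].round(4),o["contact_force"].round(1),flush=True); raise SystemExit(f>4.2)
E
P="python3 -m pendant"
$P '0 1 0 0 0;0 1.5 0 0 0;0 1.5 0 0 0' >/dev/null; python3 ok.py && $P '0 1 0 0 0;0 1.5 0 0 0;0 1.5 0 0 0' >/dev/null && python3 ok.py && $P '0 1 0 0 0;0 1.5 0 0 0;0 1.5 0 0 0' >/dev/null && python3 ok.py && $P '0 1 0 0 0;0 1.5 0 0 0;0 1.5 0 0 0' >/dev/null&& python3 ok.py && $P '0 1 0 0 0;0 1.5 0 0 0;0 1.5 0 0 0' >/dev/null&& python3 ok.py
```

```text
[0.6334 0.2078 0.2216] [ 1.9 -0.4  2. ]False
```

```bash
sed -i 's/SystemExit(f>4.2)/SystemExit(int(f>4.2))/' ok.py
P="python3 -m pendant"
$P '0 1 0 0 0;0 1.5 0 0 0;0 1.5 0 0 0' >/dev/null; python3 ok.py && $P '0 1 0 0 0;0 1.5 0 0 0;0 1.5 0 0 0' >/dev/null && python3 ok.py && $P '0 1 0 0 0;0 1.5 0 0 0;0 1.5 0 0 0' >/dev/null && python3 ok.py && $P '0 1 0 0 0;0 1.5 0 0 0;0 1.5 0 0 0' >/dev/null&& python3 ok.py && $P '0 1 0 0 0;0 1.5 0 0 0;0 1.5 0 0 0' >/dev/null&& python3 ok.py
```

```text
[0.6333 0.2078 0.22  ] [ 0.5 -0.9  2.6]
[0.6333 0.2078 0.2184] [ 1.5 -0.6  3. ]
[0.6334 0.2078 0.2174] [-0.4 -1.2  4.6]
```

```bash
P="python3 -m pendant"; sed -i 's/4.2/6.5/' ok.py
$P '0 0.5 0 0 0;0 0.5 0 0 0' >/dev/null; python3 ok.py && $P '0 0.5 0 0 0;0 0.5 0 0 0' >/dev/null && python3 ok.py && $P '0 0.5 0 0 0;0 0.5 0 0 0' >/dev/null&& python3 ok.py
```

```text
[0.6335 0.2078 0.2174] [ 0.1 -1.   6. ]
[0.6335 0.2078 0.2174] [-1.  -0.9  5.4]
[0.6336 0.2078 0.2173] [-0.  -0.5  5.9]
```

```bash
P="python3 -m pendant"; sed -i 's/6.5/8.5/' ok.py
$P '0 1 0 0 0;0 1 0 0 0;0 1 0 0 0' >/dev/null; python3 ok.py && $P '0 1.2 0 0 0;0 1.2 0 0 0;0 1.2 0 0 0' >/dev/null && python3 ok.py
```

```text
[0.6336 0.2078 0.217 ] [-0.3 -1.4  5.6]
[0.6337 0.2079 0.2167] [-1.3 -1.9  7.1]
```

```bash
P="python3 -m pendant"
$P '0 1.6 0 0 0;0 1.6 0 0 0;0 1.6 0 0 0' >/dev/null; python3 ok.py && $P '0 1.7 0 0 0;0 1.7 0 0 0;0 1.7 0 0 0' >/dev/null && python3 ok.py
```

```text
[0.6338 0.2079 0.2162] [-1.4 -2.1  8.6]
```

```bash
P="python3 -m pendant"
$P '0 1.8 0 0 0;0 1.8 0 0 0;0 1.8 0 0 0;0 1.8 0 0 0' >/dev/null; python3 ok.py;  $P '0 1.8 0 0 0;0 1.8 0 0 0;0 1.8 0 0 0;0 1.8 0 0 0'
```

```text
[0.6339 0.208  0.2158] [-3.2 -2.9  8.9]
t: 8.6
tool_pos: [0.634, 0.208, 0.2156]
tool_rot: [1.654, 0.845, -1.654]
contact_force: [-3.4, -2.3, 10.6]
opening: -0.0
```

```bash
P="python3 -m pendant"
$P '0 1.6 0 0 0;0 1.6 0 0 0;0 1.6 0 0 0;0 1.6 0 0 0;0 1.6 0 0 0'; $P '0 1.7 0 0 0;0 1.7 0 0 0;0 1.7 0 0 0;0 1.7 0 0 0;0 1.7 0 0 0;0 1.7 0 0 0;0 1.7 0 0 0'
python3 - <<'E'
from h import *
o=readout.get_obs();print(o["tool_pos"],o["contact_force"])
a=get_image("wrist");cv2.imwrite("pics/w3.png",a[:,:,::-1])
E
```

```text
t: 9.1
tool_pos: [0.6341, 0.2081, 0.2156]
tool_rot: [1.653, 0.845, -1.655]
contact_force: [-3.3, -1.6, 9.9]
opening: -0.0
t: 9.8
tool_pos: [0.6343, 0.2081, 0.2156]
tool_rot: [1.653, 0.845, -1.656]
contact_force: [-3.1, -1.2, 11.5]
opening: -0.0001
[0.63425729 0.20814335 0.21559679] [-3.13487699 -1.20297332 11.46929037]
```

View pics/w3.png

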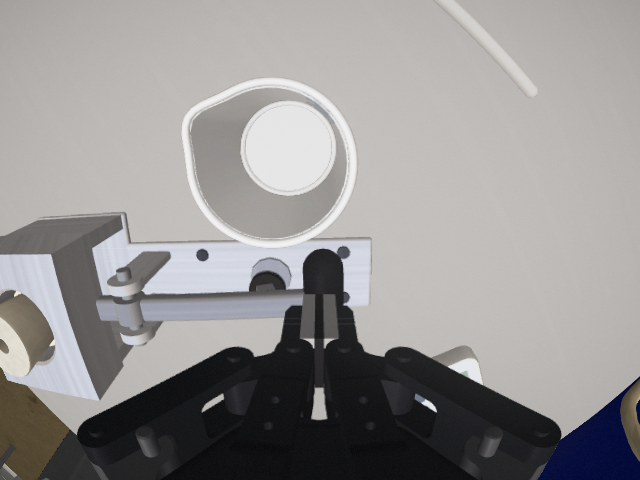

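```bash
python3 -m pendant '0 -2 0 0 0;0 -6 0 0 0;0 -20 0 0 0;0 -50 0 0 0;0 -90 0 0 0;0 -120 0 0 0;0 -120 0 0 0'
python3 - <<'E'
from h import *
# tray rim corners (z .014), topt crop
c=[at("top",u/4+300-.4,v/4+225-.4,.014)[:2] for u,v in((492,72),(708,133),(674,295),(454,235))]
c=np.array(c);print(c,c.mean(0));e=[np.linalg.norm(c[i]-c[(i+1)%4]) for i in range(4)];print(e)
d=c[1]-c[0]+c[2]-c[3];print(np.degrees(np.arctan2(d[1],d[0])))
o=readout.get_obs();print(o["tool_pos"],o["contact_force"],o["q"]);y=R.from_rotvec(o["tool_rot"]).as_matrix()[:,1];print(np.degrees(np.arctan2(y[1],y[0])))
print(goal([.517,.2885,.13]))
a=get_image("scene");cv2.imwrite("pics/s4.png",cv2.resize(a[170:320,230:430],None,fx=4,fy=4,interpolation=3)[:,:,::-1])
E
```

```text
t: 10.55
tool_pos: [0.6358, 0.2086, 0.3429]
tool_rot: [1.661, 0.842, -1.645]
contact_force: [-0.6, 0.1, 0.2]
opening: -0.0002
[[ 0.55505724 -0.08266625]
 [ 0.52523363 -0.1978244 ]
 [ 0.43967318 -0.17668051]
 [ 0.46852081 -0.06109245]] [ 0.49712122 -0.1295659 ]
[np.float64(0.11895733450887801), np.float64(0.08813430122786664), np.float64(0.11913348467496766), np.float64(0.08918509698567306)]
-104.26613284594693
[0.63576774 0.20864689 0.34293672] [-0.57552546  0.09584216  0.21049307] [2.05934364e-01 1.94758806e-01 1.56284308e+00 3.38936919e-04
 1.37492596e+00 8.32345458e-01]
-35.89556714462865
[  57.05618911 -144.2752643     6.41593113]
```

View pics/s4.png

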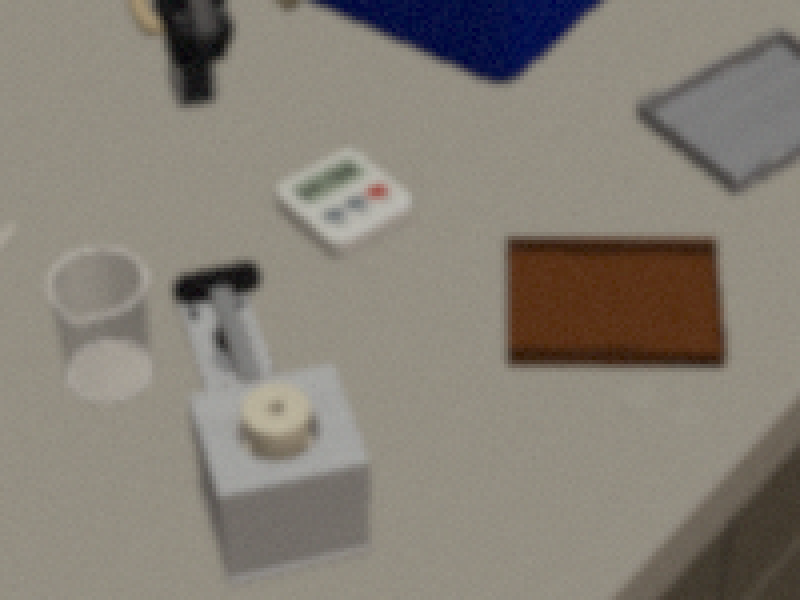

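```bash
python3 -m pendant '0.8 0 -36 2 8;0.8 0 -72 3 16;0.8 0 -108 5 24;0.8 0 -144 6 32;0.8 0 -144 6 40;0.8 0 -144 6 48;0.8 0 -144 6 56;0.8 0 -144 6 64;0.8 0 -144 6 68;0.8 0 -144 6 68'
python3 - <<'E'
from h import *
o=readout.get_obs();print(R.from_rotvec(o["tool_rot"]).as_matrix().round(3))
a=get_image("wrist");cv2.imwrite("pics/w5.png",a[:,:,::-1])
print(proj("wrist",(.517,.2885,.0855),o))
a=get_image("top");cv2.imwrite("pics/t5.png",cv2.resize(a[150:300,200:400],None,fx=4,fy=4,interpolation=3)[:,:,::-1])
E
```

```text
t: 11.6
tool_pos: [0.5143, 0.2878, 0.3372]
tool_rot: [-2.094, 0.255, 2.092]
contact_force: [-0.6, -0.8, 0.3]
opening: 0.0686
[[ 0.001 -0.24  -0.971]
 [ 0.    -0.971  0.24 ]
 [-1.    -0.    -0.001]]
[319.12653378 246.25315713]
```

View pics/w5.png

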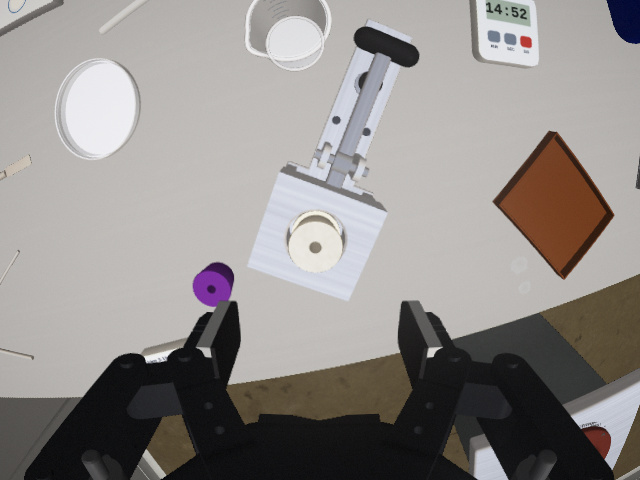

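Run:
```python
from h import *
o=readout.get_obs()
s=at("wrist",315.5,247,.0855,o);print(s,goal([*s[:2],.245-.155]))
```

```text
[0.51735225 0.29105803 0.0855    ] [92.8720346  -3.54928245 -1.5458723 ]
```

View pics/t5.png

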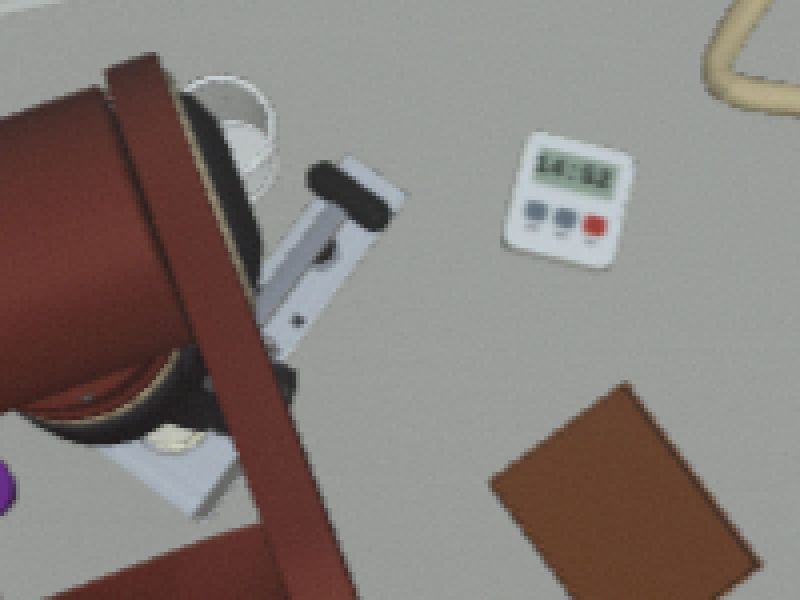

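```bash
python3 -m pendant '0.8 40 -3 -2 0;0.8 70 -3 -2 0;0.8 80 -3 -2 0;0.8 80 -3 -2 0'
python3 - <<'E'
from h import *
o=readout.get_obs();print(o["tool_pos"],o["contact_force"])
a=get_image("wrist");cv2.imwrite("pics/w6.png",a[:,:,::-1])
for z in(.083,.0855,.09):print(proj("wrist",(.5172,.290,z),o))
E
```

```text
t: 12.1
tool_pos: [0.5165, 0.29, 0.2555]
tool_rot: [-2.092, 0.255, 2.097]
contact_force: [-0.2, -0.3, 0.5]
opening: 0.0684
[0.5164573  0.29000635 0.25549583] [-0.24715031 -0.27246386  0.46191264]
[320.96783948 308.7189831 ]
[321.01017416 311.52449651]
[321.08922113 316.77087713]
```

View pics/w6.png

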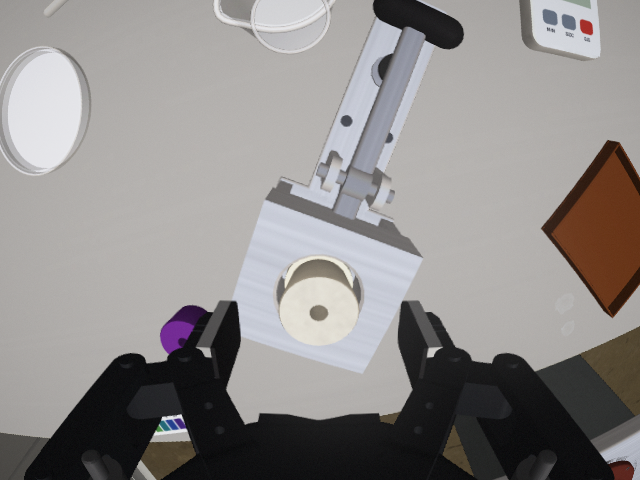

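```bash
python3 -m pendant '0.8 6 0 0 0;0.8 11 0 0 0;0.8 11 0 0 0;0.5 11 0 0 0;0.3 11 0 0 0;0.3 11 0 0 0;0.2 11 0 0 0;0.2 11 0 0 0;0.2 11 0 0 0' 25
python3 - <<'E'
from h import *
o=readout.get_obs();print(o["tool_pos"],o["contact_force"])
a=get_image("wrist");cv2.imwrite("pics/w7.png",a[:,:,::-1])
E
```

```text
t: 13.05
tool_pos: [0.5174, 0.2904, 0.2471]
tool_rot: [-2.095, 0.252, 2.092]
contact_force: [-0.3, -0.5, 2.5]
opening: 0.033
[0.51743126 0.29041302 0.24707386] [-0.28337768 -0.52403389  2.48063555]
```

View pics/w7.png

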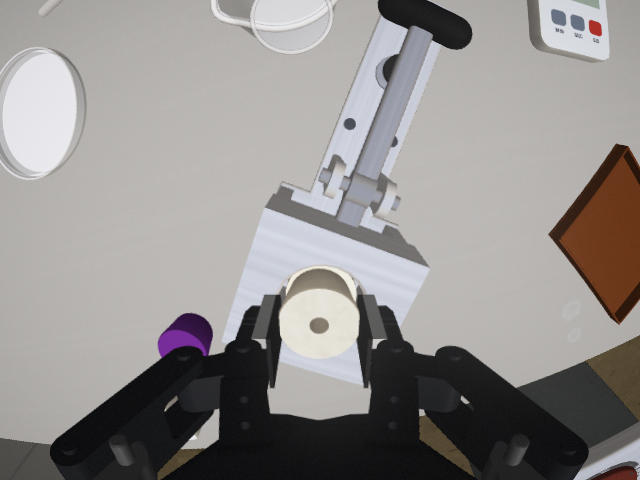

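```bash
python3 -m pendant '0.2 -3 0 0 0;0.2 -8 0 0 0;0.2 -15 0 0 0;0.2 -25 0 0 0;0.2 -40 0 0 0;0.2 -60 0 0 0;0.2 -80 0 0 0;0.2 -100 0 0 0;0.2 -100 0 0 0' 30
python3 - <<'E'
from h import *
o=readout.get_obs();print(o["tool_pos"],o["contact_force"],goal([.497,-.1296,o["tool_pos"][2]-.155]))
a=get_image("wrist");cv2.imwrite("pics/w8.png",a[:,:,::-1])
a=get_image("scene");cv2.imwrite("pics/s8.png",cv2.resize(a[120:320,180:430],None,fx=3,fy=3,interpolation=3)[:,:,::-1])
E
```

```text
t: 14.0
tool_pos: [0.5183, 0.2908, 0.3523]
tool_rot: [-2.101, 0.248, 2.082]
contact_force: [-0.6, 0.3, 0.2]
opening: 0.0326
[0.51826023 0.29083619 0.35230114] [-0.59270056  0.32130968  0.18850932] [ -1.64656021 414.26131722 -78.1912563 ]
```

View pics/w8.png

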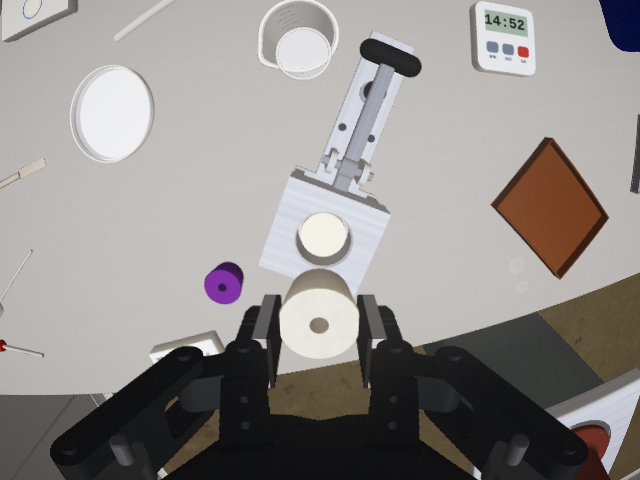

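View pics/s8.png

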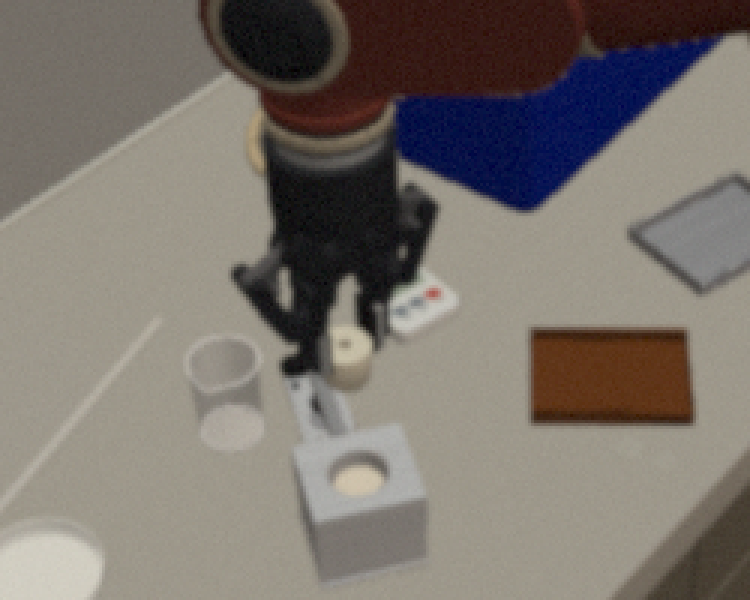

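```bash
python3 -m pendant '0.2 0 7 1 -8;0.2 0 20 2 -16;0.2 0 37 4 -25;0.2 0 55 5 -33;0.2 0 73 7 -42;0.2 0 92 8 -50;0.2 0 110 10 -59;0.2 0 130 11 -67;0.2 0 145 13 -76;0.2 0 148 13 -84' >/dev/null
python3 - <<'E'
from h import *
o=readout.get_obs();print(o["tool_pos"],o["opening"],o["q"],R.from_rotvec(o["tool_rot"]).as_matrix().round(3),goal([.45,-.06,.197]))
y=R.from_rotvec(o["tool_rot"]).as_matrix()[:,1];print(np.degrees(np.arctan2(y[1],y[0])))
E
```

```text
[0.46855942 0.14858633 0.34587218] 0.032619515647008684 [ 1.55531708e-01 -2.31443346e-01  1.97832143e+00  9.95844578e-05
  1.39449076e+00  4.96066073e-01] [[ 0.     0.943 -0.334]
 [ 0.    -0.334 -0.943]
 [-1.     0.    -0.   ]] [ -6.15907702  52.15343966 202.8349948 ]
-19.512182851219308
```

```bash
python3 -m pendant '0.2 0 3 10 -8;0.2 0 8 30 -16;0.2 0 14 54 -25;0.2 0 20 78 -33;0.2 0 26 102 -42;0.2 0 32 126 -50;0.2 0 38 150 -59;0.2 0 45 174 -67;0.2 0 50 196 -76;0.2 0 52 203 -84' >/dev/null
python3 - <<'E'
from h import *
o=readout.get_obs();print(o["tool_pos"],o["opening"],R.from_rotvec(o["tool_rot"]).as_matrix().round(3),goal([.497,-.1296,.155]))
y=R.from_rotvec(o["tool_rot"]).as_matrix()[:,1];print(np.degrees(np.arctan2(y[1],y[0])))
a=get_image("wrist");cv2.imwrite("pics/w9.png",a[:,:,::-1])
for P in((.555,-.0827,.014),(.5252,-.1978,.014),(.4397,-.1767,.014),(.4685,-.0611,.014),(.497,-.1296,.014)):print(proj("wrist",P,o).round(1))
E
```

```text
[ 0.44909384 -0.06163239  0.34426149] 0.032199506160430484 [[-0.003  0.427  0.904]
 [ 0.     0.904 -0.427]
 [-1.    -0.001 -0.002]] [ 34.11369603 -40.85117753  72.81275523]
64.71013233928723
[345.2 328.4]
[226.  345.4]
[197.9 264.7]
[327.6 240.3]
[272.3 297.8]
```

View pics/w9.png

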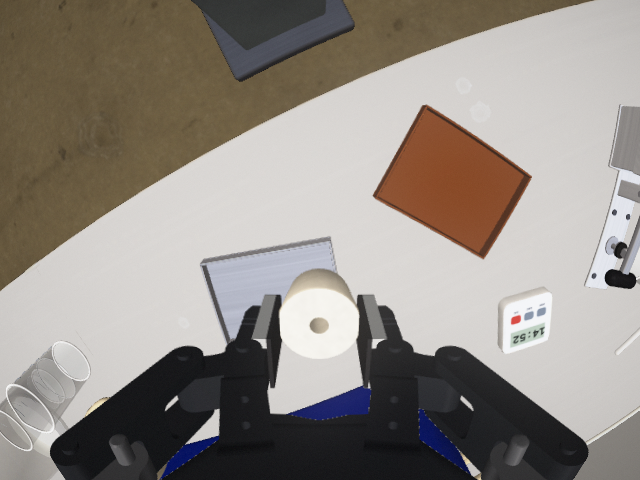

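```bash
python3 -m pendant '0.2 0 -8 15 -4;0.2 0 -20 35 -8;0.2 0 -31 55 -11;0.2 0 -39 70 -11;0.2 5 -41 73 -11;0.2 20 -41 73 -11;0.2 45 -41 73 -11;0.2 70 -41 73 -11;0.2 90 -41 73 -11;0.2 100 -41 73 -11' >/dev/null
python3 - <<'E'
from h import *
o=readout.get_obs();print(o["tool_pos"],o["contact_force"],o["opening"],R.from_rotvec(o["tool_rot"]).as_matrix().round(3),goal([.497,-.1296,.0365]))
a=get_image("wrist");cv2.imwrite("pics/w10.png",a[:,:,::-1])
for P in((.555,-.0827,.014),(.5252,-.1978,.014),(.4397,-.1767,.014),(.4685,-.0611,.014),(.497,-.1296,.014)):print(proj("wrist",P,o).round(1))
a=get_image("scene");cv2.imwrite("pics/s10.png",cv2.resize(a[100:250,350:550],None,fx=4,fy=4,interpolation=3)[:,:,::-1])
E
```

```text
[ 0.49575036 -0.12829964  0.24016094] [ 0.26117819 -0.17442378 -0.28470007] 0.03269979759771818 [[-0.008  0.243  0.97 ]
 [ 0.003  0.97  -0.243]
 [-1.     0.001 -0.009]] [48.63961409 -1.0776699   3.28302819]
[408.2 336.7]
[221.4 335.1]
[206.6 198.1]
[421.6 197.7]
[314.1 272.7]
```

View pics/w10.png

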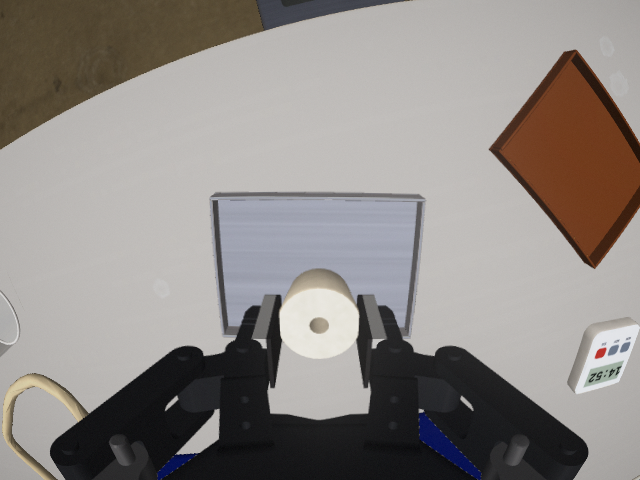

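View pics/s10.png

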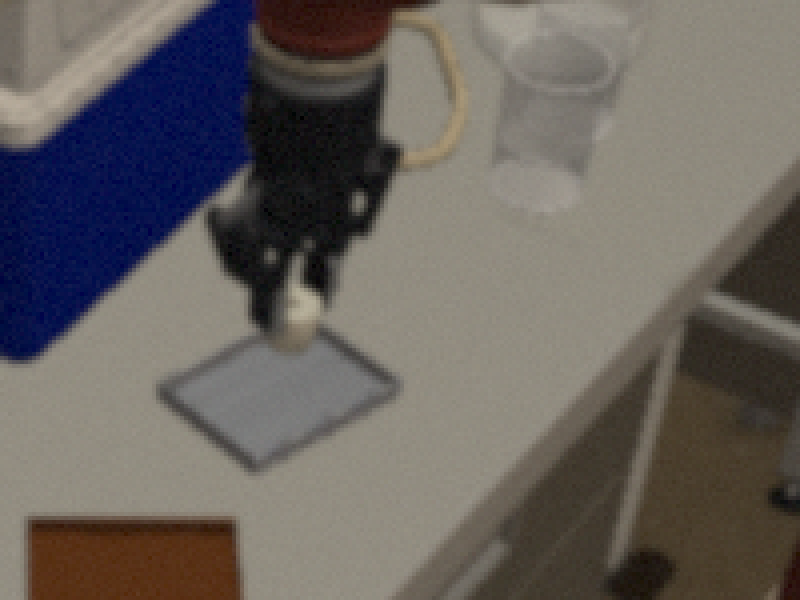

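```bash
cat > ok2.py <<'E'
from h import *
o=readout.get_obs(); f=o["contact_force"][2]; print(o["tool_pos"].round(4),o["contact_force"].round(1),flush=True); raise SystemExit(int(f>3))
E
P="python3 -m pendant"
$P '0.2 8 0 1 0;0.2 20 0 2 0;0.2 32 0 3 0;0.2 38 0 3 0;0.2 42 0 3 0;0.2 42 0 3 0;0.2 42 0 3 0' >/dev/null; python3 ok2.py &&
$P '0.2 1 0 0 0;0.2 2 0 0 0;0.2 2 0 0 0' >/dev/null; python3 ok2.py &&
$P '0.2 1 0 0 0;0.2 1.5 0 0 0;0.2 1.5 0 0 0' >/dev/null && python3 ok2.py &&
$P '0.2 1 0 0 0;0.2 1.5 0 0 0;0.2 1.5 0 0 0' >/dev/null && python3 ok2.py &&
$P '0.2 1 0 0 0;0.2 1.5 0 0 0;0.2 1.5 0 0 0' >/dev/null && python3 ok2.py
```

```text
[ 0.499  -0.1295  0.1996] [-0.2 -0.9 -0.2]
[ 0.4991 -0.1295  0.1977] [ 0.6  0.7 -0.2]
[ 0.499  -0.1295  0.1961] [ 0.5  0.1 -0.5]
[ 0.4989 -0.1294  0.1945] [ 0.4  1.  -0.3]
[ 0.4988 -0.1294  0.1928] [ 0.  -0.4 -0.2]
```

```bash
P="python3 -m pendant"
$P '0.2 1 0 0 0;0.2 1 0 0 0;0.2 1 0 0 0' >/dev/null; python3 ok2.py &&
$P '0.2 1 0 0 0;0.2 1 0 0 0;0.2 1 0 0 0' >/dev/null && python3 ok2.py &&
$P '0.2 1 0 0 0;0.2 1 0 0 0;0.2 1 0 0 0' >/dev/null && python3 ok2.py &&
$P '0.2 1 0 0 0;0.2 1 0 0 0;0.2 1 0 0 0' >/dev/null && python3 ok2.py
python3 - <<'E'
from h import *
a=get_image("scene");cv2.imwrite("pics/s11.png",cv2.resize(a[140:230,380:500],None,fx=6,fy=6,interpolation=3)[:,:,::-1])
a=get_image("wrist");cv2.imwrite("pics/w11.png",a[:,:,::-1])
E
```

```text
[ 0.4991 -0.1295  0.1923] [-1.9 -0.   4.3]
```

View pics/w11.png

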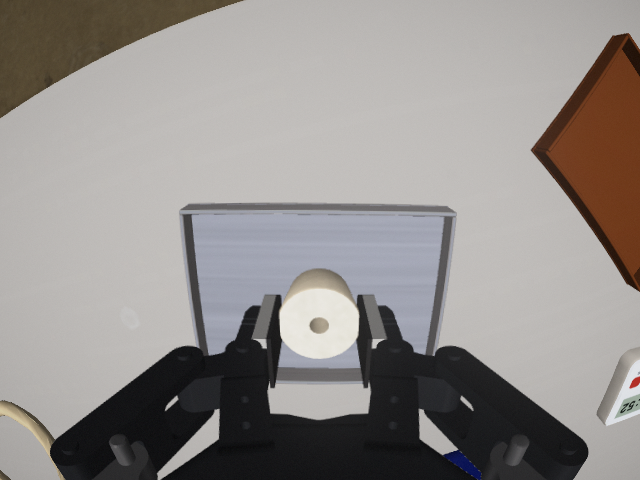

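View pics/s11.png

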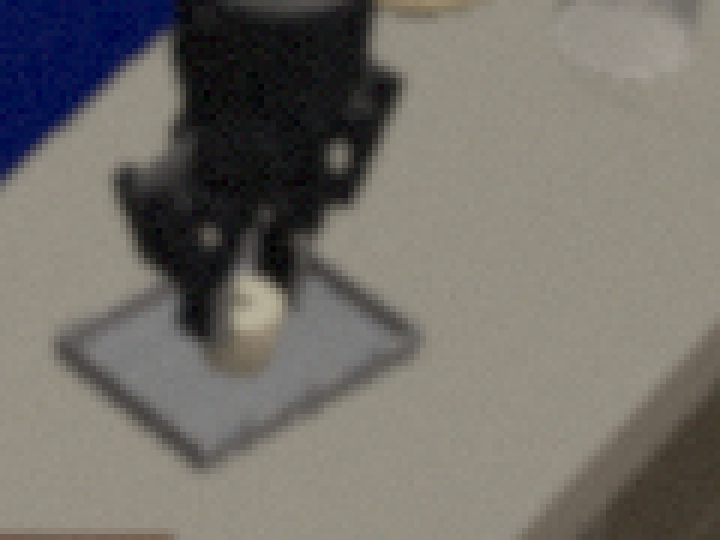

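Contact came at TCP z 0.1923, against about 0.1915 predicted, with the stopper near the tray's middle. Releasing slowly.

```bash
P="python3 -m pendant"
$P '0.38 0.2 0 0 0;0.42 0.2 0 0 0;0.46 0 0 0 0;0.5 0 0 0 0;0.55 0 0 0 0;0.6 0 0 0 0;0.65 0 0 0 0;0.65 0 0 0 0' 20
$P '0.65 -3 0 0 0;0.65 -10 0 0 0;0.65 -25 0 0 0;0.65 -45 0 0 0;0.65 -70 0 0 0;0.65 -95 0 0 0;0.65 -110 0 0 0;0.65 -110 0 0 0;0.65 -110 0 0 0'
python3 - <<'E'
from h import *
o=readout.get_obs()
a=get_image("scene");cv2.imwrite("pics/s12.png",cv2.resize(a[140:230,380:500],None,fx=6,fy=6,interpolation=3)[:,:,::-1])
a=get_image("wrist");cv2.imwrite("pics/w12.png",a[:,:,::-1])
print(proj("wrist",(.499,-.1295,.03),o))
E
```

```text
t: 20.35
tool_pos: [0.499, -0.1295, 0.1923]
tool_rot: [0.194, 1.569, -0.192]
contact_force: [-0.3, -0.1, -0.1]
opening: 0.056
t: 21.25
tool_pos: [0.4997, -0.1296, 0.3023]
tool_rot: [0.194, 1.569, -0.192]
contact_force: [-0.8, 0.1, -0.9]
opening: 0.0556
[316.2954164  243.13554031]
```

View pics/w12.png

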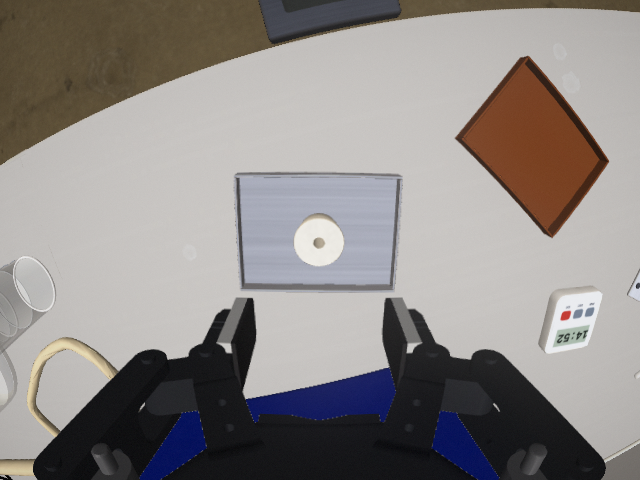

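View pics/s12.png

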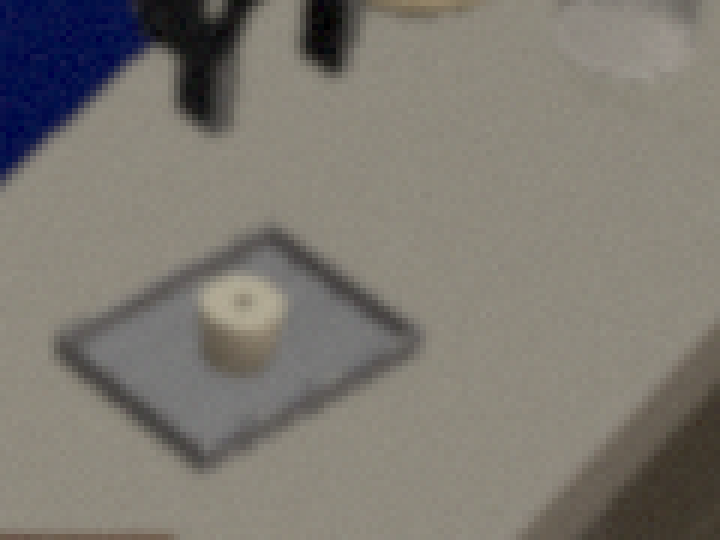

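The stopper stands upright at (318,242), in the middle of the tray, and the gripper is clear of everything.

```bash
python3 -c "
from station import job,readout
print(readout.get_obs()['contact_force']);print(job.finish_job())"
```

```text
[0.42114542 0.44204705 0.23455116]
the job is handed in; nothing more can be done
None
```

The stopper now stands upright in the middle of the steel tray, and I handed the job in at about 21 s of the 69 s allowed. `finish_job` gives no verdict, so what follows rests on my own readings.

- **Pressing:** I pushed the thumb bar down with the shut fingertips and met the stop after about 29 mm of travel. I held it there for roughly 2 s at 9 to 11.5 N. The highest total force I read was about 12 N, including some sideways force, against the 14 N limit. I read the force only at the end of each move, so it was not watched continuously.
- **Picking:** The stopper came about 16 mm out of the block. I gripped it across the wide end at 25 to 30 N and carried it over on the robot's side of the hose.
- **Placing:** I lowered it until the tray floor was felt, with about 4 N on the wrist at TCP z 0.192, close to the 0.1915 I had predicted. I then opened the fingers slowly and lifted clear.

**Last checks:**
- The final wrist and scene pictures show the stopper upright, by eye within a few mm of the tray's middle, and the tray in place. Nothing touches the robot, and the wrist force reads about 0.
- The timer, beaker and other bystanders looked undisturbed in the pictures I took. I did not measure all of their positions again at the end.
- The wrist and top cameras disagreed by 2 to 4 mm, well inside the 25 mm tolerance.

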